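Find where the returned hand-wheel rubs and lock it there

TASK

This hand-wheel unit came back with a bent rim that rubs somewhere on its drag shoe. Turn the wheel slowly round by its handle, feel for the place where it drags hardest, let it come to rest there, then press the lock lever down, gently, until it grips the wheel, so that the repair bench finds it standing at the rub. Leave the other things on the counter alone.

Things in the scene. Friction and masses are not known exactly. Their poses are not given: they have to be found in the camera images.
- unit: Hand-wheel unit for a remote camera head, fixed to the counter, wheel upwards: grey box 148 x 124 mm, top 38 mm above the counter. Origin on the counter under the wheel's axis, z up along that axis; the drag shoe is on its +x side, the lock lever on its -y side, three plugs on its -x side.
- wheel: Flat metal hand wheel, 130 mm across, turns without end either way about the unit's upright axis and stays where it is left. Origin on the axis at the disc's underside, 62 mm above the counter; the rim's top is 12 mm higher. Its x axis points to the handle. Bearing drag about 0.7 N at the handle.
- handle (a point): Centre of the wheel's handle: upright round black grip, 22 mm in diameter, 38 mm tall, spinning freely on its own pin on the rim, 54 mm from the wheel's axis (so it can be held without twisting as it goes round). The point is half-way up, 93 mm above the counter; the top is 19 mm higher, the rim 19 mm lower.
- bracket: Aluminium bracket fixed on the unit's +x side, 34 mm wide, up to 76 mm above the counter, carrying the sprung felt-faced drag shoe (30 mm wide), which stands 0.3 mm clear of a true rim. Origin and axes are those of the unit; the shoe's face is 65 mm along x, 67 mm up.
- shoe_face (a point): Fixed point where the rim passes the middle of the shoe. One arc of the rim, about 40 degrees long, anywhere on it and not to be seen, is bent outwards by up to 2 mm. With the arc's middle here the drag felt at the handle as it turns is about 9 N, either way round; it falls off to both sides and is back to bearing drag about 20 degrees away.
- lock: Lock lever, a see-saw on a level pin along the unit's x axis. Origin on the pin, 88 mm from the wheel's axis, 46 mm above the counter. Open, its outer arm slopes up and outwards (-y) at 0.4 rad; pressed down to about level it lifts a springy rubber pad against the wheel's underside, and grips firmly 0.1 rad later.
- lock_plate (a point): Middle of the top of the lever's black thumb plate, 24 x 26 mm, 45 mm out from the pin: about 66 mm above the counter open, 50 mm when the pad touches, 46 mm when it grips firmly. It takes about 4 N here to move it, and about 1.2 N more per mm once the pad touches; a stiff pin holds it where it is left.
- meter: Silver light meter lying on the counter, 128 x 62 x 22 mm with a low white dome; origin under its centre. Leave alone.
- hood_short: Black flared lens hood, 64 mm wide and 26 mm tall; origin under its centre. Leave alone.
- hood_long: Black flared lens hood, 58 mm wide and 48 mm tall; origin under its centre. Leave alone.
- loupe: Loupe, 50 mm wide and 52 mm tall; origin under its centre. Leave alone.

How it is judged:
On the way, in this order (a step that is already met when the one before it is completed fails the run):
1. the bent arc of the rim stands at the drag shoe, the lock still off (contact force between wheel and bracket above 8 N and contact force between lock and wheel below 0.5 N and angular speed of wheel below 0.2 rad/s), for 0.2 s.
2. the lock lever grips the wheel (contact force between lock and wheel above 2 N), for 0.2 s.
At the end, for the whole second after the job is handed in: The wheel is at rest with the bent arc at the drag shoe (the rim presses the shoe with more than 8 N of its 10.7 N peak, which is within about 11 degrees of the hardest drag), and the lock lever is down with its pad pressing the wheel by more than 2 N (contact force between wheel and bracket above 8 N and contact force between lock and wheel above 2 N and angular speed of wheel below 0.05 rad/s); the robot touches nothing.
It fails at once if the wheel is whirled round (over 6 rad/s) (angular speed of wheel above 6 rad/s).
It fails at once if the lock lever is pressed with over 25 N (contact force between any of the fingers, the arm and lock above 25 N).
It fails at once if a bystander is moved by over 20 mm (distance of any of meter, hood_short, hood_long, loupe from where it was at the start of the episode above 0.02 m).
It also fails if it takes over 72 s, if anything falls off the work surface, if the arm or the gripper's body presses on something with over 40 N, if the wrist force passes 120 N, or if a joint passes its speed limit or range.

ROBOT

A 6-joint arm with a two-finger parallel gripper is mounted at the origin on the work surface. World frame = base frame: x ahead of the robot, y to its left, z up, the work surface at z = 0. Lengths are in m, angles in rad, forces in N, time in s.
With the tool pointing down it reaches from about 0.425 to 1.125 m from the base axis. Payload 14.9 kg.
Tool frame: the origin (TCP) lies on the centre line of the jaws, within the pads' length; the fingertips stand bot.tip_reach ahead of it and the grasp point (between the pads) lies 11 mm behind it (bot.tip_reach is the distance from the TCP to the fingertips, in m); x points along the fingers, z is the direction in which the jaws open and shut, and the axes are right-handed (so a half turn about x gives the same grasp; the last joint's range is limited). The gripper opens to 91 mm and grips with 3 to 60 N. Pads are 32 mm wide; open, the fingers measure 118 mm over their backs; the gripper's body (76 mm by 178 mm) begins 60 mm behind the grasp point.
Start: joints at [1.25, 0.379, 1.734, -0, 1.028, -0.033], TCP at [0.199, 0.671, 0.222] pointing down, gripper open.
Joint ranges: [-2.77, 2.77], [-0.74, 2.19], [0, 2.66], [-1.06, 4.2], [0.31, 2.87], [-3.08, 3.08]. Speed limits (rad/s): [1.89, 1.89, 2.39, 3.14, 3.14, 3.14].

INTERFACE

Orientations are given as a unit quaternion [w, x, y, z].
In Python, from plant import bot gives the robot as it stands. The module is installed in compiled form; this text tells all that it offers.
- The arm moves only by the tool drive_tool, never from a script. Its argument "series" is a list of rows, each an object of numbers: "wx", "wy", "wz": the turn, a rotation vector about the tool's x, y, z each as a share of 60 degrees, from -1 to 1; "tx", "ty", "tz": the shift along the tool's x, y, z each as a share of 100 cm, from -1 to 1; "claw": the opening, from -1 (shut) to 1 (fully open). A call has 1 to 8 rows; each row shifts and turns the pose as measured when the row begins, along the tool's axes as they then stand; what a row does not reach is not made up. A row lasts 1/12 s, in which the tool goes at most 41.7 mm and 7.16 degrees, less where a joint would pass 70% of its speed; a pose out of reach is approached as far as the arm can. A call with a number of a shift or a turn outside -1 to 1 is refused whole. A call with a gripper value outside its range is refused whole. The fingers move at their own pace and stop on an object; the grip force is fixed at half the most. Time passes only in rows, so rows that do not move let the fingers close. It gives the time, the measured TCP pose, the force and the opening at its end, in the units of the state.
- bot.state(): the state, without advancing time (a new reading comes with each control period).
- bot.get_image(name): name is "scene" or "side" or "wrist"; returns a dict with "color" (400x640x3 uint8, red, green, blue), "fovy" (degrees; the focal length in pixels is half the picture's height over the tangent of half this angle, whatever the lens; pixels are square), "cx", "cy" (the principal point, pixels), "k1" (the pictures are not rectified: a ray, as slopes to the right and down, at radius r is drawn at 1 + k1 r^2 times it, then the intrinsics apply), "eye" and "attitude" of the camera in the world. Camera axes: x right, y up, looking along -z (the intrinsics and any distortion apply to the point x, -y, -z); pixel columns grow to the right and rows downward; lengths in m; the calibration is good to about 2 mm. A picture is of the moment at which its call begins. There is no depth.
- bot.job_done(): hands the job in, once; it reports no verdict.
The state is a dict: "clock": time; "joint_positions": joint angles; "qd": joint speeds; "effort": joint torques, N m; "position": TCP position; "orientation": TCP orientation; "ft_force": force on the tool from outside, world axes, zero at the start; "moment": the same for the moment, N m; "opening": opening from 0.0 (shut) to 1.0 (fully open).
Only numpy, scipy, OpenCV 4.12 (cv2) and the standard library are available. Lean on these libraries where they do the work, as an engineer would, in place of code of your own. Each camera call takes 0.05 s, during which the arm holds its last target. There are 200 camera calls.

## Working session

There is one attempt and no reset: what is moved stays moved. The work goes in short steps, Python scripts to look and compute and a tool call to move; the robot and the scene stay as the last step left them, time stands still between calls to the robot, and variables do not carry over. Pictures are saved under pics/ and viewed, about 8 in all and at most 12, crops included, and the job is handed in when it is done.

Besides the shell and the picture viewer there is one more tool, called after ">>>" by a JSON object that holds its "api" and its "payload". drive_tool: Moves the arm, as the interface text tells. Shift numbers are shares of 100 cm and turn numbers shares of 60 degrees, none past 1 either way. Its arguments: {"type":"object","properties":{"series":{"type":"array","items":{"type":"object","properties":{"wx":{"type":"number","minimum":-1,"maximum":1},"wy":{"type":"number","minimum":-1,"maximum":1},"wz":{"type":"number","minimum":-1,"maximum":1},"tx":{"type":"number","minimum":-1,"maximum":1},"ty":{"type":"number","minimum":-1,"maximum":1},"tz":{"type":"number","minimum":-1,"maximum":1},"claw":{"type":"number"}}}}},"required":["series"]}

```bash
mkdir -p pics; cat > h.py <<'E'
import numpy as np, cv2
from scipy.spatial.transform import Rotation as R
from plant import bot
def q2R(q): return R.from_quat([q[1],q[2],q[3],q[0]]).as_matrix()
def att(a):
    a=np.array(a,float); return a if a.shape==(3,3) else q2R(a)
def ray(im,u,v):
    f=200/np.tan(np.radians(im["fovy"])/2)
    K=np.array([[f,0,im["cx"]],[0,f,im["cy"]],[0,0,1.]])
    p=cv2.undistortPoints(np.array([[[u,v]]],float),K,np.array([im["k1"],0,0,0.]))[0,0]
    d=att(im["attitude"])@np.array([p[0],-p[1],-1]); return np.array(im["eye"]),d/np.linalg.norm(d)
def onz(im,u,v,z):
    e,d=ray(im,u,v); return e+d*(z-e[2])/d[2]
def proj(im,P):
    f=200/np.tan(np.radians(im["fovy"])/2)
    c=att(im["attitude"]).T@(np.array(P)-np.array(im["eye"])); x,y=c[0]/-c[2],-c[1]/-c[2]
    s=1+im["k1"]*(x*x+y*y); return f*x*s+im["cx"],f*y*s+im["cy"]
E
python3 - <<'E'
from h import *
import pickle
for n in("scene","side","wrist"):
    im=bot.get_image(n); pickle.dump(im,open(n+"0.pkl","wb")); cv2.imwrite(f"pics/{n}0.png",im["color"][:,:,::-1])
    print(n,{k:im[k] for k in im if k!="color"})
print(bot.state(),bot.tip_reach)
E
```

```text
scene {'fovy': 55.325317036689235, 'cx': 318.09852663346646, 'cy': 202.2466749674051, 'k1': -0.0922925216744955, 'eye': array([ 0.87329497, -0.24802498,  0.62967254]), 'attitude': array([0.8866265 , 0.26561698, 0.11273504, 0.36143033])}
side {'fovy': 42.28796736141247, 'cx': 314.70259070568414, 'cy': 205.89302218342903, 'k1': 0.04880825699222205, 'eye': array([ 0.44500848, -0.51732801,  0.71949417]), 'attitude': array([ 0.92250965,  0.35658287, -0.06026611, -0.13487993])}
wrist {'fovy': 67.9424972110292, 'cx': 317.2664152872583, 'cy': 201.48166304360433, 'k1': -0.03415074222411206, 'eye': array([0.12992827, 0.69187648, 0.38416193]), 'attitude': array([ 0.79450428, -0.10549405, -0.07719832,  0.59302139])}
{'clock': 0.15, 'joint_positions': array([ 1.24971466e+00,  3.79305398e-01,  1.73463557e+00,  6.36563805e-06,
        1.02852940e+00, -3.33138840e-02]), 'qd': array([-0.00042503, -0.0009686 , -0.00181825,  0.00053201,  0.00089712,
        0.00023268]), 'effort': array([-4.33695386e-04, -7.64113140e+01, -4.34654903e+01,  6.50777039e-02,
        4.09424852e-02, -1.03190921e-04]), 'position': array([0.19858789, 0.67092842, 0.22143232]), 'orientation': array([ 0.56627212, -0.42331407,  0.56678366,  0.4229626 ]), 'ft_force': array([ 0.26785535,  0.2113098 , -0.19273049]), 'moment': array([-0.04073017, -0.01744336,  0.04712226]), 'opening': 1.0020470104199721} 0.008
```

View pics/scene0.png

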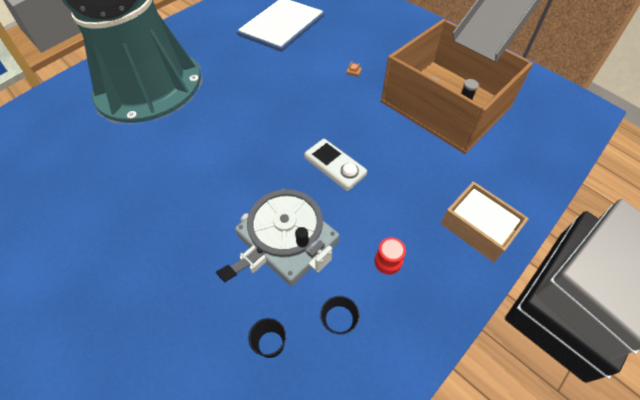

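View pics/side0.png

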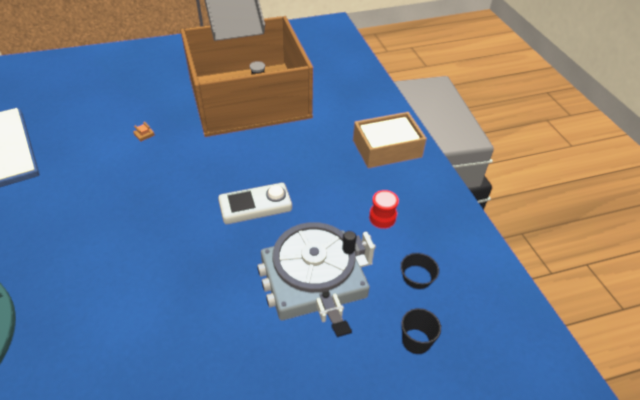

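The scene view shows the wheel hub at (285,222), handle (302,237), lever plate (226,272) and bracket (322,258). In the side view they are at (314,252), (350,242), (342,328) and (369,248).

```bash
cat >> h.py <<'E'
def tri(a,ua,b,ub):
    (e1,d1),(e2,d2)=ray(a,*ua),ray(b,*ub)
    t=np.linalg.lstsq(np.c_[d1,-d2],e2-e1,rcond=None)[0]
    p,q=e1+t[0]*d1,e2+t[1]*d2; return (p+q)/2,np.linalg.norm(p-q)
def blob(im,c,r,th=45,lo=0):
    g=im["color"].max(2); m=((g<th)&(g>=lo)).astype(np.uint8)
    n,l,s,cen=cv2.connectedComponentsWithStats(m)
    best=min(range(1,n),key=lambda i:np.hypot(*(cen[i]-c))+(1e3 if s[i,4]<25 else 0)); return cen[best],s[best]
E
python3 - <<'E'
from h import *
import pickle
A=pickle.load(open("scene0.pkl","rb"));B=pickle.load(open("side0.pkl","rb"))
for nm,a,b in(("handle",(302,237),(350,242)),("plate",(226,272),(342,328))):
    ca,sa=blob(A,a,0,40);cb,sb=blob(B,b,0,40); print(nm,ca,sa,cb,sb,tri(A,ca,B,cb))
# rim: dark grey ring ellipse
for im,c in((A,(285,222)),(B,(314,252))):
    g=im["color"].astype(int); mx=g.max(2); sat=mx-g.min(2)
    m=((mx>45)&(mx<115)&(sat<30)).astype(np.uint8)
    yy,xx=np.mgrid[:400,:640]; m[np.hypot(xx-c[0],yy-c[1])>55]=0
    cs,_=cv2.findContours(m,cv2.RETR_EXTERNAL,cv2.CHAIN_APPROX_NONE); k=max(cs,key=cv2.contourArea)
    e=cv2.fitEllipse(cv2.convexHull(k)); print(e, "center z=.07",onz(im,*e[0],.07))
for nm,a,b in(("hub",(285,218),(314,252)),("bracket",(322,258),(369,245))): print(nm,tri(A,a,B,b))
v=lambda im,c:cv2.resize(im["color"][c[1]-75:c[1]+75,c[0]-95:c[0]+95,::-1],None,fx=3,fy=3,interpolation=cv2.INTER_CUBIC)
cv2.imwrite("pics/crop.png",np.vstack([v(A,(280,235))[:300+0],v(A,(280,235))[300:]]))
cv2.imwrite("pics/cropb.png",v(B,(320,270)))
E
```

```text
handle [301.78640777 240.39805825] [297 234  11  13 103] [348.60869565 245.75652174] [344 239  11  14 115] (array([ 0.64944543, -0.0631851 ,  0.08588971]), np.float64(0.002977706177875144))
plate [264.76109937 331.04651163] [250 320  35  33 473] [414.55555556 345.09876543] [403 333  29  20 243] (array([ 0.70042277, -0.20401624,  0.01370798]), np.float64(0.01779033415793464))
((284.5112609863281, 241.9913330078125), (34.899742126464844, 74.13806915283203), 95.13785552978516) center z=.07 [ 0.62553325 -0.08123739  0.07      ]
((324.38897705078125, 242.76055908203125), (31.19123649597168, 84.50059509277344), 93.39244079589844) center z=.07 [ 0.61900418 -0.03353421  0.07      ]
hub (array([ 0.59592968, -0.05190297,  0.07748456]), np.float64(0.0001086536139225604))
bracket (array([ 0.68783274, -0.05611159,  0.0656757 ]), np.float64(0.0025745895993953953))
```

View pics/crop.png

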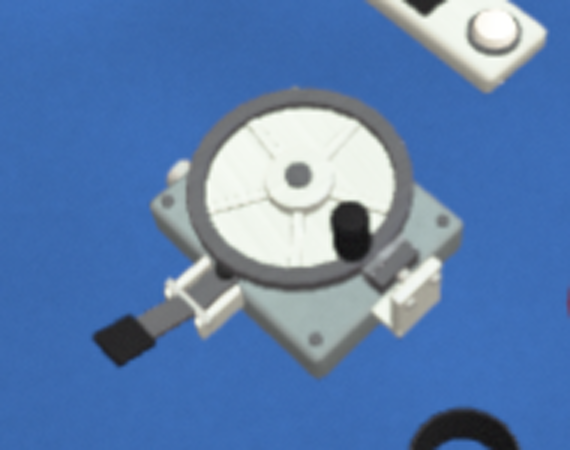

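View pics/cropb.png

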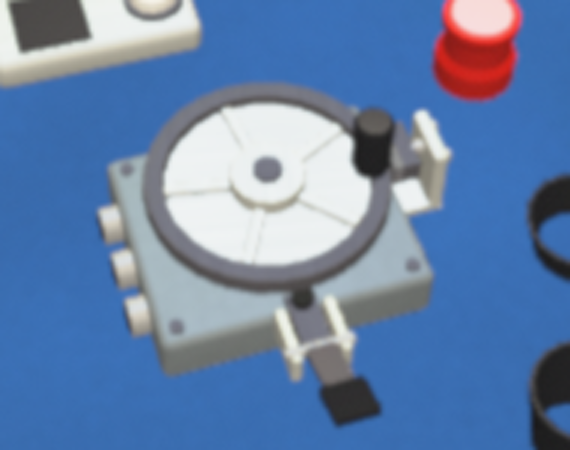

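Crops confirm: hub (284.3,218.3)/(314,251), handle top (301.7,230.7)/(349.7,235.7), plate (226.3,273.7)/(341.7,328.3) in full-picture pixels; the handle is near the shoe.

```bash
python3 - <<'E'
from h import *
import pickle
A=pickle.load(open("scene0.pkl","rb"));B=pickle.load(open("side0.pkl","rb"))
f=lambda c,o:(o[0]+(c[0]+.5)/3-.5,o[1]+(c[1]+.5)/3-.5)
oa,ob=(185,160),(225,195)
P={}
for nm,a,b in(("hub",(298,175),(267,168)),("htop",(350,212),(374,122)),("plate",(124,341),(350,400)),("screw",(167,202),(176,327)),("screw2",(315,340),(412,265)),("screw3",(442,221),(412,265))):
    p,r=tri(A,f(a,oa),B,f(b,ob)); P[nm]=p; print(nm,p.round(4),round(r,4))
h=P["hub"]
# rim outer contour, z=.074: extents
for im,o,pts in((A,oa,((187,185),(412,185),(297,87))),(B,ob,((143,180),(392,185),(267,83)))):
    W=[onz(im,*f(p,o),.074)[:2] for p in pts]
    # circle through 3
    M=np.array([[2*w[0],2*w[1],1] for w in W]); s=np.linalg.solve(M,[w@w for w in W]); print("rim",s[:2],np.sqrt(s[2]+s[:2]@s[:2]))
for n in P:
    d=P[n]-h; print(n,np.hypot(*d[:2]).round(4),np.degrees(np.arctan2(d[1],d[0])).round(1))
print(onz(A,*f((124,341),oa),.066),onz(B,*f((350,400),ob),.066))
print(onz(A,*f((350,212),oa),.112),onz(B,*f((374,122),ob),.112))
print(q2R(bot.state()["orientation"]).round(3))
E
```

```text
hub [ 0.5957 -0.0532  0.081 ] 0.0023
htop [ 0.6482 -0.0619  0.1124] 0.0003
plate [ 0.5972 -0.1828  0.0652] 0.0021
screw [ 0.5323 -0.106   0.0392] 0.0023
screw2 [ 0.6599 -0.1045  0.0391] 0.0021
screw3 [ 0.6653 -0.0342  0.0068] 0.0876
rim [ 0.59522257 -0.05274772] 0.06387889278845608
rim [ 0.5955327  -0.05279276] 0.0645471376116473
hub 0.0 0.0
htop 0.0532 -9.5
plate 0.1297 -89.3
screw 0.0826 -140.2
screw2 0.0822 -38.7
screw3 0.0721 15.2
[ 0.598263   -0.18382446  0.066     ] [ 0.5966589  -0.18223593  0.066     ]
[ 0.64789298 -0.0616039   0.112     ] [ 0.64835966 -0.06178829  0.112     ]
[[-0.    -0.959  0.284]
 [-0.001  0.284  0.959]
 [-1.     0.    -0.001]]
```

>>> {"api": "drive_tool", "payload": {"series": [{"wx": -0.095},{"wx": -0.095},{"wx": -0.09},{},{}]}}

```text
invalid input at $.series[0]: expected keys wx, wy, wz, tx, ty, tz, claw
```

>>> {"api": "drive_tool", "payload": {"series": [{"wx": -0.095,"wy": 0,"wz": 0,"tx": 0,"ty": 0,"tz": 0,"claw": 1},{"wx": -0.095,"wy": 0,"wz": 0,"tx": 0,"ty": 0,"tz": 0,"claw": 1},{"wx": -0.09,"wy": 0,"wz": 0,"tx": 0,"ty": 0,"tz": 0,"claw": 1},{"wx": 0,"wy": 0,"wz": 0,"tx": 0,"ty": 0,"tz": 0,"claw": 1}]}}

```text
clock: 0.48
position: [0.1984, 0.6703, 0.2203]
orientation: [-0.495, 0.505, -0.496, -0.504]
ft_force: [1.2, 0.3, -0.2]
opening: 1.001
```

>>> {"api": "drive_tool", "payload": {"series": [{"wx": 0,"wy": 0,"wz": 0,"tx": 0,"ty": -0.02,"tz": -0.033,"claw": 1},{"wx": 0,"wy": 0,"wz": 0,"tx": 0,"ty": -0.02,"tz": -0.033,"claw": 1},{"wx": 0,"wy": 0,"wz": 0,"tx": 0,"ty": -0.02,"tz": -0.033,"claw": 1},{"wx": 0,"wy": 0,"wz": 0,"tx": 0,"ty": -0.02,"tz": -0.033,"claw": 1},{"wx": 0,"wy": 0,"wz": 0,"tx": 0,"ty": -0.02,"tz": -0.033,"claw": 1},{"wx": 0,"wy": 0,"wz": 0,"tx": 0,"ty": -0.02,"tz": -0.033,"claw": 1},{"wx": 0,"wy": 0,"wz": 0,"tx": 0,"ty": -0.02,"tz": -0.033,"claw": 1},{"wx": 0,"wy": 0,"wz": 0,"tx": 0,"ty": -0.02,"tz": -0.033,"claw": 1}]}}

```text
clock: 1.15
position: [0.3618, 0.4016, 0.2192]
orientation: [0.5, -0.5, 0.501, 0.5]
ft_force: [1.5, 0.8, -0.9]
opening: 1.003
```

>>> {"api": "drive_tool", "payload": {"series": [{"wx": 0,"wy": 0,"wz": 0,"tx": 0,"ty": -0.02,"tz": -0.033,"claw": 1},{"wx": 0,"wy": 0,"wz": 0,"tx": 0,"ty": -0.02,"tz": -0.033,"claw": 1},{"wx": 0,"wy": 0,"wz": 0,"tx": 0,"ty": -0.02,"tz": -0.033,"claw": 1},{"wx": 0,"wy": 0,"wz": 0,"tx": 0,"ty": -0.02,"tz": -0.033,"claw": 1},{"wx": 0,"wy": 0,"wz": 0,"tx": 0,"ty": -0.02,"tz": -0.033,"claw": 1},{"wx": 0,"wy": 0,"wz": 0,"tx": 0,"ty": -0.02,"tz": -0.033,"claw": 1},{"wx": 0,"wy": 0,"wz": 0,"tx": 0,"ty": -0.02,"tz": -0.033,"claw": 1},{"wx": 0,"wy": 0,"wz": 0,"tx": 0,"ty": -0.02,"tz": -0.033,"claw": 1}]}}

```text
clock: 1.82
position: [0.5227, 0.1206, 0.2205]
orientation: [0.508, -0.493, 0.507, 0.492]
ft_force: [0.8, 0.8, 0.7]
opening: 1.002
```

>>> {"api": "drive_tool", "payload": {"series": [{"wx": 0,"wy": 0,"wz": 0,"tx": 0,"ty": -0.024,"tz": -0.033,"claw": 1},{"wx": 0,"wy": 0,"wz": 0,"tx": 0,"ty": -0.024,"tz": -0.033,"claw": 1},{"wx": 0,"wy": 0,"wz": 0,"tx": 0,"ty": -0.024,"tz": -0.033,"claw": 1},{"wx": 0,"wy": 0,"wz": 0,"tx": 0,"ty": -0.024,"tz": -0.033,"claw": 1},{"wx": 0,"wy": 0,"wz": 0,"tx": 0,"ty": -0.02,"tz": -0.03,"claw": 1},{"wx": 0,"wy": 0,"wz": 0,"tx": 0,"ty": 0,"tz": 0,"claw": 1},{"wx": 0,"wy": 0,"wz": 0,"tx": 0,"ty": 0,"tz": 0,"claw": 1}]}}

```text
clock: 2.4
position: [0.6362, -0.0586, 0.2207]
orientation: [0.516, -0.485, 0.515, 0.483]
ft_force: [-0.9, -0.1, 0.1]
opening: 1.004
```

>>> {"api": "drive_tool", "payload": {"series": [{"wx": -0.06,"wy": 0,"wz": 0,"tx": 0.02,"ty": -0.01,"tz": -0.003,"claw": 1},{"wx": 0,"wy": 0,"wz": 0,"tx": 0.03,"ty": -0.001,"tz": 0,"claw": 1},{"wx": 0,"wy": 0,"wz": 0,"tx": 0,"ty": 0,"tz": 0,"claw": 1},{"wx": 0,"wy": 0,"wz": 0,"tx": 0,"ty": 0,"tz": 0,"claw": 1}]}}

```text
clock: 2.73
position: [0.6473, -0.0611, 0.1707]
orientation: [0.502, -0.5, 0.5, 0.497]
ft_force: [-0.3, 0.7, 0.9]
opening: 0.996
```

Down to TCP z ≈ 0.092, then shut.

>>> {"api": "drive_tool", "payload": {"series": [{"wx": 0,"wy": 0,"wz": 0,"tx": 0.03,"ty": -0.0005,"tz": -0.0005,"claw": 1},{"wx": 0,"wy": 0,"wz": 0,"tx": 0.03,"ty": 0,"tz": 0,"claw": 1},{"wx": 0,"wy": 0,"wz": 0,"tx": 0.018,"ty": 0,"tz": 0,"claw": 1},{"wx": 0,"wy": 0,"wz": 0,"tx": 0,"ty": 0,"tz": 0,"claw": 1},{"wx": 0,"wy": 0,"wz": 0,"tx": 0,"ty": 0,"tz": 0,"claw": 1}]}}

```text
clock: 3.15
position: [0.6499, -0.0585, 0.0981]
orientation: [0.504, -0.501, 0.5, 0.495]
ft_force: [0.6, 0.6, -0.0]
opening: 1.004
```

>>> {"api": "drive_tool", "payload": {"series": [{"wx": 0,"wy": 0,"wz": 0,"tx": 0,"ty": 0,"tz": 0,"claw": -1},{"wx": 0,"wy": 0,"wz": 0,"tx": 0,"ty": 0,"tz": 0,"claw": -1},{"wx": 0,"wy": 0,"wz": 0,"tx": 0,"ty": 0,"tz": 0,"claw": -1},{"wx": 0,"wy": 0,"wz": 0,"tx": 0,"ty": 0,"tz": 0,"claw": -1},{"wx": 0,"wy": 0,"wz": 0,"tx": 0,"ty": 0,"tz": 0,"claw": -1},{"wx": 0,"wy": 0,"wz": 0,"tx": 0,"ty": 0,"tz": 0,"claw": -1}]}}

```text
clock: 3.65
position: [0.653, -0.0579, 0.1062]
orientation: [0.506, -0.503, 0.498, 0.493]
ft_force: [-0.5, -1.1, 0.3]
opening: 0.592
```

>>> {"api": "drive_tool", "payload": {"series": [{"wx": 0,"wy": 0,"wz": 0,"tx": 0.016,"ty": 0.005,"tz": -0.0035,"claw": 0.1},{"wx": 0,"wy": 0,"wz": 0,"tx": 0.0013,"ty": 0.0005,"tz": 0,"claw": -0.2},{"wx": 0,"wy": 0,"wz": 0,"tx": 0.0013,"ty": 0.0005,"tz": 0,"claw": -1},{"wx": 0,"wy": 0,"wz": 0,"tx": 0.0013,"ty": 0.0005,"tz": 0,"claw": -1}]}}

```text
clock: 3.98
position: [0.6478, -0.0616, 0.0875]
orientation: [0.507, -0.503, 0.498, 0.492]
ft_force: [0.1, 0.6, 0.6]
opening: 0.36
```

>>> {"api": "drive_tool", "payload": {"series": [{"wx": 0,"wy": 0,"wz": 0,"tx": 0.0013,"ty": 0.0005,"tz": 0,"claw": -1},{"wx": 0,"wy": 0,"wz": 0,"tx": 0.0013,"ty": 0.0005,"tz": 0,"claw": -1},{"wx": 0,"wy": 0,"wz": 0,"tx": 0.0013,"ty": 0.0005,"tz": 0,"claw": -1}]}}

```text
clock: 4.23
position: [0.6476, -0.0616, 0.0855]
orientation: [0.507, -0.504, 0.497, 0.492]
ft_force: [-9.0, 1.0, 24.7]
opening: 0.236
```

>>> {"api": "drive_tool", "payload": {"series": [{"wx": 0,"wy": 0,"wz": 0,"tx": -0.001,"ty": 0,"tz": 0,"claw": -1},{"wx": 0,"wy": 0,"wz": 0,"tx": 0,"ty": 0,"tz": 0,"claw": -1}]}}

```text
clock: 4.4
position: [0.6473, -0.0615, 0.0859]
orientation: [0.507, -0.504, 0.497, 0.492]
ft_force: [4.6, -1.4, -6.4]
opening: 0.231
```

>>> {"api": "drive_tool", "payload": {"series": [{"wx": 0,"wy": 0,"wz": 0,"tx": 0,"ty": 0,"tz": 0,"claw": -0.3},{"wx": 0,"wy": 0,"wz": 0,"tx": -0.005,"ty": 0,"tz": 0,"claw": -0.3},{"wx": 0,"wy": 0,"wz": 0,"tx": 0,"ty": 0,"tz": 0,"claw": -1},{"wx": 0,"wy": 0,"wz": 0,"tx": 0,"ty": 0,"tz": 0,"claw": -1},{"wx": 0,"wy": 0,"wz": 0,"tx": 0,"ty": 0,"tz": 0,"claw": -1},{"wx": 0,"wy": 0,"wz": 0,"tx": 0,"ty": 0,"tz": 0,"claw": -1}]}}

```text
clock: 4.9
position: [0.6475, -0.0613, 0.0918]
orientation: [0.507, -0.504, 0.497, 0.491]
ft_force: [1.3, -1.0, -3.8]
opening: 0.231
```

```bash
cat > gen.py <<'E'
import sys,json
from h import *
# usage: gen.py calls rows step_deg
nc,nr,st=int(sys.argv[1]),int(sys.argv[2]),float(sys.argv[3])
C=np.array([.5955,-.053]); s=bot.state(); M=q2R(s["orientation"]); d=s["position"][:2]-C
th=np.arctan2(d[1],d[0]); F=s["ft_force"]
print("th",np.degrees(th).round(1),"r",np.hypot(*d).round(4),"z",s["position"][2].round(4),"Ft",(F[1]*np.cos(th)-F[0]*np.sin(th)).round(2),"Fr",(F[0]*np.cos(th)+F[1]*np.sin(th)).round(2),"Fz",F[2].round(2))
for i in range(nc):
    L=[]
    for j in range(nr):
        t2=th+np.radians(st); v=.054*np.array([np.cos(t2)-np.cos(th),np.sin(t2)-np.sin(th),0]); th=t2
        t=M.T@v; L.append((round(t[1],4),round(t[2],4)))
    print(round(np.degrees(th)),L)
E
python3 gen.py 6 3 6
```

```text
th -9.1 r 0.0527 z 0.0918 Ft -0.8 Fr 1.44 Fz -3.85
9 [(np.float64(-0.0006), np.float64(0.0056)), (np.float64(0.0), np.float64(0.0057)), (np.float64(0.0006), np.float64(0.0056))]
27 [(np.float64(0.0012), np.float64(0.0055)), (np.float64(0.0018), np.float64(0.0054)), (np.float64(0.0023), np.float64(0.0051))]
45 [(np.float64(0.0029), np.float64(0.0049)), (np.float64(0.0034), np.float64(0.0045)), (np.float64(0.0038), np.float64(0.0042))]
63 [(np.float64(0.0042), np.float64(0.0038)), (np.float64(0.0046), np.float64(0.0033)), (np.float64(0.0049), np.float64(0.0028))]
81 [(np.float64(0.0052), np.float64(0.0023)), (np.float64(0.0054), np.float64(0.0017)), (np.float64(0.0055), np.float64(0.0011))]
99 [(np.float64(0.0056), np.float64(0.0006)), (np.float64(0.0057), np.float64(-0.0)), (np.float64(0.0056), np.float64(-0.0006))]
```

>>> {"api": "drive_tool", "payload": {"series": [{"wx": 0,"wy": 0,"wz": 0,"tx": 0,"ty": -0.0006,"tz": 0.0056,"claw": -1},{"wx": 0,"wy": 0,"wz": 0,"tx": 0,"ty": 0,"tz": 0.0057,"claw": -1},{"wx": 0,"wy": 0,"wz": 0,"tx": 0,"ty": 0.0006,"tz": 0.0056,"claw": -1}]}}

```text
clock: 5.15
position: [0.6475, -0.0441, 0.0918]
orientation: [0.507, -0.504, 0.498, 0.491]
ft_force: [-2.8, -0.8, 0.8]
opening: 0.235
```

>>> {"api": "drive_tool", "payload": {"series": [{"wx": 0,"wy": 0,"wz": 0,"tx": 0,"ty": 0.0012,"tz": 0.0055,"claw": -1},{"wx": 0,"wy": 0,"wz": 0,"tx": 0,"ty": 0.0018,"tz": 0.0054,"claw": -1},{"wx": 0,"wy": 0,"wz": 0,"tx": 0,"ty": 0.0023,"tz": 0.0051,"claw": -1}]}}

```text
clock: 5.4
position: [0.641, -0.0261, 0.0917]
orientation: [0.506, -0.503, 0.498, 0.492]
ft_force: [-8.2, -5.6, 5.2]
opening: 0.232
```

```bash
python3 gen.py 6 3 6
```

```text
th 30.7 r 0.0529 z 0.0917 Ft -0.61 Fr -9.89 Fz 5.22
49 [(np.float64(0.0032), np.float64(0.0047)), (np.float64(0.0036), np.float64(0.0043)), (np.float64(0.0041), np.float64(0.0039))]
67 [(np.float64(0.0045), np.float64(0.0035)), (np.float64(0.0048), np.float64(0.003)), (np.float64(0.0051), np.float64(0.0025))]
85 [(np.float64(0.0053), np.float64(0.0019)), (np.float64(0.0055), np.float64(0.0014)), (np.float64(0.0056), np.float64(0.0008))]
103 [(np.float64(0.0056), np.float64(0.0002)), (np.float64(0.0056), np.float64(-0.0004)), (np.float64(0.0056), np.float64(-0.001))]
121 [(np.float64(0.0054), np.float64(-0.0016)), (np.float64(0.0052), np.float64(-0.0021)), (np.float64(0.005), np.float64(-0.0027))]
139 [(np.float64(0.0047), np.float64(-0.0032)), (np.float64(0.0043), np.float64(-0.0036)), (np.float64(0.0039), np.float64(-0.0041))]
```

>>> {"api": "drive_tool", "payload": {"series": [{"wx": 0,"wy": 0,"wz": 0,"tx": 0,"ty": 0.0032,"tz": 0.0046,"claw": -1},{"wx": 0,"wy": 0,"wz": 0,"tx": 0,"ty": 0.0037,"tz": 0.0042,"claw": -1},{"wx": 0,"wy": 0,"wz": 0,"tx": 0,"ty": 0.0042,"tz": 0.0037,"claw": -1}]}}

```text
clock: 5.65
position: [0.6287, -0.0117, 0.0917]
orientation: [0.505, -0.504, 0.499, 0.492]
ft_force: [-3.9, -5.5, 1.3]
opening: 0.234
```

>>> {"api": "drive_tool", "payload": {"series": [{"wx": 0,"wy": 0,"wz": 0,"tx": 0,"ty": 0.0046,"tz": 0.0033,"claw": -1},{"wx": 0,"wy": 0,"wz": 0,"tx": 0,"ty": 0.005,"tz": 0.0027,"claw": -1},{"wx": 0,"wy": 0,"wz": 0,"tx": 0,"ty": 0.0053,"tz": 0.0021,"claw": -1}]}}

```text
clock: 5.9
position: [0.6126, -0.0024, 0.0918]
orientation: [-0.504, 0.505, -0.499, -0.493]
ft_force: [-1.9, -8.3, 0.3]
opening: 0.233
```

>>> {"api": "drive_tool", "payload": {"series": [{"wx": 0,"wy": 0,"wz": 0,"tx": 0,"ty": 0.0055,"tz": 0.0014,"claw": -1},{"wx": 0,"wy": 0,"wz": 0,"tx": 0,"ty": 0.0056,"tz": 0.0008,"claw": -1},{"wx": 0,"wy": 0,"wz": 0,"tx": 0,"ty": 0.0057,"tz": 0.0002,"claw": -1}]}}

```text
clock: 6.15
position: [0.5952, 0.0008, 0.0918]
orientation: [-0.504, 0.506, -0.498, -0.492]
ft_force: [0.8, -8.2, -1.8]
opening: 0.233
```

```bash
python3 gen.py 6 3 6|tr -d 'a-z.()64' >/dev/null; python3 gen.py 6 3 6
```

```text
th 90.3 r 0.0538 z 0.0918 Ft -0.72 Fr -8.22 Fz -1.77
108 [(np.float64(0.0056), np.float64(-0.0004)), (np.float64(0.0056), np.float64(-0.0009)), (np.float64(0.0054), np.float64(-0.0015))]
126 [(np.float64(0.0053), np.float64(-0.0021)), (np.float64(0.005), np.float64(-0.0026)), (np.float64(0.0047), np.float64(-0.0031))]
144 [(np.float64(0.0044), np.float64(-0.0036)), (np.float64(0.004), np.float64(-0.004)), (np.float64(0.0035), np.float64(-0.0044))]
162 [(np.float64(0.003), np.float64(-0.0048)), (np.float64(0.0025), np.float64(-0.0051)), (np.float64(0.002), np.float64(-0.0053))]
180 [(np.float64(0.0014), np.float64(-0.0055)), (np.float64(0.0008), np.float64(-0.0056)), (np.float64(0.0002), np.float64(-0.0056))]
198 [(np.float64(-0.0004), np.float64(-0.0056)), (np.float64(-0.0009), np.float64(-0.0056)), (np.float64(-0.0015), np.float64(-0.0054))]
```

>>> {"api": "drive_tool", "payload": {"series": [{"wx": 0,"wy": 0,"wz": 0,"tx": 0,"ty": 0.0056,"tz": -0.0008,"claw": -1},{"wx": 0,"wy": 0,"wz": 0,"tx": 0,"ty": 0.0056,"tz": -0.0013,"claw": -1},{"wx": 0,"wy": 0,"wz": 0,"tx": 0,"ty": 0.0054,"tz": -0.0018,"claw": -1}]}}

```text
clock: 6.4
position: [0.578, -0.0018, 0.0918]
orientation: [-0.504, 0.507, -0.497, -0.492]
ft_force: [2.1, -2.9, -1.3]
opening: 0.234
```

>>> {"api": "drive_tool", "payload": {"series": [{"wx": 0,"wy": 0,"wz": 0,"tx": 0,"ty": 0.0052,"tz": -0.0024,"claw": -1},{"wx": 0,"wy": 0,"wz": 0,"tx": 0,"ty": 0.0049,"tz": -0.0029,"claw": -1},{"wx": 0,"wy": 0,"wz": 0,"tx": 0,"ty": 0.0046,"tz": -0.0034,"claw": -1}]}}

```text
clock: 6.65
position: [0.5619, -0.0101, 0.0917]
orientation: [-0.505, 0.507, -0.497, -0.492]
ft_force: [0.6, 0.8, 0.2]
opening: 0.234
```

>>> {"api": "drive_tool", "payload": {"series": [{"wx": 0,"wy": 0,"wz": 0,"tx": 0,"ty": 0.0042,"tz": -0.0039,"claw": -1},{"wx": 0,"wy": 0,"wz": 0,"tx": 0,"ty": 0.0038,"tz": -0.0043,"claw": -1},{"wx": 0,"wy": 0,"wz": 0,"tx": 0,"ty": 0.0033,"tz": -0.0047,"claw": -1}]}}

```text
clock: 6.9
position: [0.5497, -0.0229, 0.0918]
orientation: [-0.506, 0.506, -0.496, -0.492]
ft_force: [4.7, 7.4, -3.3]
opening: 0.232
```

```bash
python3 gen.py 6 3 6
```

```text
th 146.7 r 0.0548 z 0.0918 Ft -8.77 Fr 0.1 Fz -3.32
165 [(np.float64(0.0028), np.float64(-0.0049)), (np.float64(0.0023), np.float64(-0.0052)), (np.float64(0.0018), np.float64(-0.0054))]
183 [(np.float64(0.0012), np.float64(-0.0055)), (np.float64(0.0006), np.float64(-0.0056)), (np.float64(0.0), np.float64(-0.0057))]
201 [(np.float64(-0.0006), np.float64(-0.0056)), (np.float64(-0.0012), np.float64(-0.0055)), (np.float64(-0.0017), np.float64(-0.0054))]
219 [(np.float64(-0.0023), np.float64(-0.0052)), (np.float64(-0.0028), np.float64(-0.0049)), (np.float64(-0.0033), np.float64(-0.0046))]
237 [(np.float64(-0.0038), np.float64(-0.0042)), (np.float64(-0.0042), np.float64(-0.0038)), (np.float64(-0.0046), np.float64(-0.0033))]
255 [(np.float64(-0.0049), np.float64(-0.0028)), (np.float64(-0.0052), np.float64(-0.0023)), (np.float64(-0.0054), np.float64(-0.0018))]
```

Drag of 8.8 N at 147°. I'll feel out its far side in finer steps.

>>> {"api": "drive_tool", "payload": {"series": [{"wx": 0,"wy": 0,"wz": 0,"tx": 0,"ty": 0.0021,"tz": -0.0032,"claw": -1}]}}

```text
clock: 6.98
position: [0.5475, -0.0261, 0.0918]
orientation: [0.506, -0.506, 0.496, 0.491]
ft_force: [6.2, 6.9, -5.6]
opening: 0.238
```

>>> {"api": "drive_tool", "payload": {"series": [{"wx": 0,"wy": 0,"wz": 0,"tx": 0,"ty": 0.0019,"tz": -0.0034,"claw": -1}]}}

```text
clock: 7.07
position: [0.5456, -0.0296, 0.0918]
orientation: [0.507, -0.506, 0.496, 0.491]
ft_force: [4.8, 5.9, -5.9]
opening: 0.231
```

>>> {"api": "drive_tool", "payload": {"series": [{"wx": 0,"wy": 0,"wz": 0,"tx": 0,"ty": 0.0017,"tz": -0.0035,"claw": -1}]}}

```text
clock: 7.15
position: [0.544, -0.0333, 0.0918]
orientation: [0.507, -0.506, 0.495, 0.491]
ft_force: [4.5, 4.0, -4.5]
opening: 0.239
```

>>> {"api": "drive_tool", "payload": {"series": [{"wx": 0,"wy": 0,"wz": 0,"tx": 0,"ty": 0.0014,"tz": -0.0036,"claw": -1}]}}

```text
clock: 7.23
position: [0.5426, -0.0371, 0.0918]
orientation: [0.508, -0.506, 0.495, 0.491]
ft_force: [4.7, 2.4, -4.5]
opening: 0.232
```

>>> {"api": "drive_tool", "payload": {"series": [{"wx": 0,"wy": 0,"wz": 0,"tx": 0,"ty": 0.0012,"tz": -0.0037,"claw": -1}]}}

```text
clock: 7.32
position: [0.5414, -0.0412, 0.0918]
orientation: [0.508, -0.506, 0.495, 0.49]
ft_force: [4.9, -0.1, -5.1]
opening: 0.234
```

```bash
python3 gen.py 6 1 4; python3 -c "
import numpy as np
print('fill')"
```

```text
th 167.7 r 0.0553 z 0.0918 Ft -0.97 Fr -4.8 Fz -5.06
172 [(np.float64(0.0007), np.float64(-0.0037))]
176 [(np.float64(0.0004), np.float64(-0.0037))]
180 [(np.float64(0.0001), np.float64(-0.0038))]
184 [(np.float64(-0.0001), np.float64(-0.0038))]
188 [(np.float64(-0.0004), np.float64(-0.0037))]
192 [(np.float64(-0.0007), np.float64(-0.0037))]
fill
```

>>> {"api": "drive_tool", "payload": {"series": [{"wx": 0,"wy": 0,"wz": 0,"tx": 0,"ty": -0.001,"tz": 0.0037,"claw": -1}]}}

```text
clock: 7.4
position: [0.5422, -0.0386, 0.0918]
orientation: [0.508, -0.507, 0.495, 0.49]
ft_force: [1.2, -3.4, -4.1]
opening: 0.233
```

>>> {"api": "drive_tool", "payload": {"series": [{"wx": 0,"wy": 0,"wz": 0,"tx": 0,"ty": -0.0013,"tz": 0.0036,"claw": -1}]}}

```text
clock: 7.48
position: [0.5432, -0.0355, 0.0917]
orientation: [0.508, -0.506, 0.495, 0.49]
ft_force: [-0.5, -6.0, -0.5]
opening: 0.237
```

>>> {"api": "drive_tool", "payload": {"series": [{"wx": 0,"wy": 0,"wz": 0,"tx": 0,"ty": -0.0015,"tz": 0.0035,"claw": -1}]}}

```text
clock: 7.57
position: [0.5444, -0.0324, 0.0917]
orientation: [0.508, -0.506, 0.496, 0.49]
ft_force: [-1.8, -7.4, 0.1]
opening: 0.234
```

>>> {"api": "drive_tool", "payload": {"series": [{"wx": 0,"wy": 0,"wz": 0,"tx": 0,"ty": -0.0018,"tz": 0.0034,"claw": -1}]}}

```text
clock: 7.65
position: [0.5458, -0.0292, 0.0917]
orientation: [0.507, -0.506, 0.496, 0.49]
ft_force: [-1.5, -8.8, 1.9]
opening: 0.235
```

```bash
python3 gen.py 4 1 -4
```

```text
th 154.4 r 0.0551 z 0.0917 Ft 8.59 Fr -2.44 Fz 1.89
150 [(np.float64(-0.0017), np.float64(0.0034))]
146 [(np.float64(-0.002), np.float64(0.0032))]
142 [(np.float64(-0.0022), np.float64(0.0031))]
138 [(np.float64(-0.0024), np.float64(0.0029))]
```

>>> {"api": "drive_tool", "payload": {"series": [{"wx": 0,"wy": 0,"wz": 0,"tx": 0,"ty": -0.002,"tz": 0.0034,"claw": -1}]}}

```text
clock: 7.73
position: [0.5475, -0.0261, 0.0917]
orientation: [0.506, -0.506, 0.497, 0.49]
ft_force: [-2.6, -10.6, 0.5]
opening: 0.236
```

>>> {"api": "drive_tool", "payload": {"series": [{"wx": 0,"wy": 0,"wz": 0,"tx": 0,"ty": -0.0021,"tz": 0.0032,"claw": -1}]}}

```text
clock: 7.82
position: [0.5493, -0.0231, 0.0917]
orientation: [-0.506, 0.507, -0.497, -0.49]
ft_force: [-1.4, -11.0, -0.1]
opening: 0.237
```

>>> {"api": "drive_tool", "payload": {"series": [{"wx": 0,"wy": 0,"wz": 0,"tx": 0,"ty": -0.0023,"tz": 0.0031,"claw": -1}]}}

```text
clock: 7.9
position: [0.5513, -0.0203, 0.0917]
orientation: [-0.505, 0.507, -0.497, -0.491]
ft_force: [-1.6, -9.5, -0.2]
opening: 0.232
```

>>> {"api": "drive_tool", "payload": {"series": [{"wx": 0,"wy": 0,"wz": 0,"tx": 0,"ty": -0.0025,"tz": 0.0029,"claw": -1}]}}

```text
clock: 7.98
position: [0.5535, -0.0176, 0.0917]
orientation: [-0.505, 0.507, -0.498, -0.491]
ft_force: [-0.9, -9.1, 0.3]
opening: 0.235
```

```bash
python3 gen.py 4 1 4; python3 - <<'E'
import numpy as np
E
```

```text
th 139.9 r 0.0549 z 0.0917 Ft 7.57 Fr -5.21 Fz 0.28
144 [(np.float64(0.0023), np.float64(-0.003))]
148 [(np.float64(0.0021), np.float64(-0.0031))]
152 [(np.float64(0.0019), np.float64(-0.0033))]
156 [(np.float64(0.0016), np.float64(-0.0034))]
```

>>> {"api": "drive_tool", "payload": {"series": [{"wx": 0,"wy": 0,"wz": 0,"tx": 0,"ty": 0.0026,"tz": -0.0033,"claw": -1},{"wx": 0,"wy": 0,"wz": 0,"tx": 0,"ty": 0.0024,"tz": -0.0036,"claw": -1},{"wx": 0,"wy": 0,"wz": 0,"tx": 0,"ty": 0,"tz": 0,"claw": -1},{"wx": 0,"wy": 0,"wz": 0,"tx": 0,"ty": 0,"tz": 0,"claw": -1},{"wx": 0,"wy": 0,"wz": 0,"tx": 0,"ty": 0,"tz": 0,"claw": -1}]}}

```text
clock: 8.4
position: [0.5493, -0.0231, 0.0918]
orientation: [-0.505, 0.507, -0.497, -0.491]
ft_force: [1.6, -2.9, -2.1]
opening: 0.232
```

```bash
python3 gen.py 1 1 4
```

```text
th 147.1 r 0.055 z 0.0918 Ft 1.55 Fr -2.88 Fz -2.14
151 [(np.float64(0.0019), np.float64(-0.0032))]
```

>>> {"api": "drive_tool", "payload": {"series": [{"wx": 0,"wy": 0,"wz": 0,"tx": 0,"ty": 0.0012,"tz": -0.0018,"claw": -1},{"wx": 0,"wy": 0,"wz": 0,"tx": 0,"ty": 0,"tz": 0,"claw": -1},{"wx": 0,"wy": 0,"wz": 0,"tx": 0,"ty": 0,"tz": 0,"claw": -1},{"wx": 0,"wy": 0,"wz": 0,"tx": 0,"ty": 0,"tz": 0,"claw": -1}]}}

```text
clock: 8.73
position: [0.5485, -0.0245, 0.0917]
orientation: [-0.505, 0.507, -0.497, -0.49]
ft_force: [2.3, -1.5, -3.3]
opening: 0.236
```

>>> {"api": "drive_tool", "payload": {"series": [{"wx": 0,"wy": 0,"wz": 0,"tx": 0,"ty": 0,"tz": 0,"claw": -0.1},{"wx": 0,"wy": 0,"wz": 0,"tx": 0,"ty": 0,"tz": 0,"claw": -0.1},{"wx": 0,"wy": 0,"wz": 0,"tx": 0,"ty": 0,"tz": 0,"claw": -0.1}]}}

```text
clock: 8.98
position: [0.5481, -0.0243, 0.0918]
orientation: [-0.505, 0.507, -0.497, -0.491]
ft_force: [-0.4, 0.2, -0.5]
opening: 0.422
```

>>> {"api": "drive_tool", "payload": {"series": [{"wx": 0,"wy": 0,"wz": 0,"tx": -0.02,"ty": 0,"tz": 0,"claw": -0.1},{"wx": 0,"wy": 0,"wz": 0,"tx": -0.03,"ty": 0,"tz": 0,"claw": -0.1},{"wx": 0,"wy": 0,"wz": 0,"tx": -0.02,"ty": 0,"tz": 0,"claw": -0.1},{"wx": 0,"wy": 0,"wz": 0,"tx": 0,"ty": 0,"tz": 0,"claw": -0.1}]}}

```text
clock: 9.32
position: [0.5446, -0.0233, 0.1629]
orientation: [-0.504, 0.506, -0.498, -0.492]
ft_force: [0.6, 1.6, 1.0]
opening: 0.451
```

```bash
python3 - <<'E'
from h import *
import pickle
for n in("scene","side"):
    im=bot.get_image(n); pickle.dump(im,open(n+"1.pkl","wb"))
    im["color"]; cv2.imwrite(f"pics/{n}1.png",cv2.resize(im["color"][160:360,170:400,::-1],None,fx=3,fy=3,interpolation=cv2.INTER_CUBIC))
E
```

```text
(no output)
```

View pics/scene1.png

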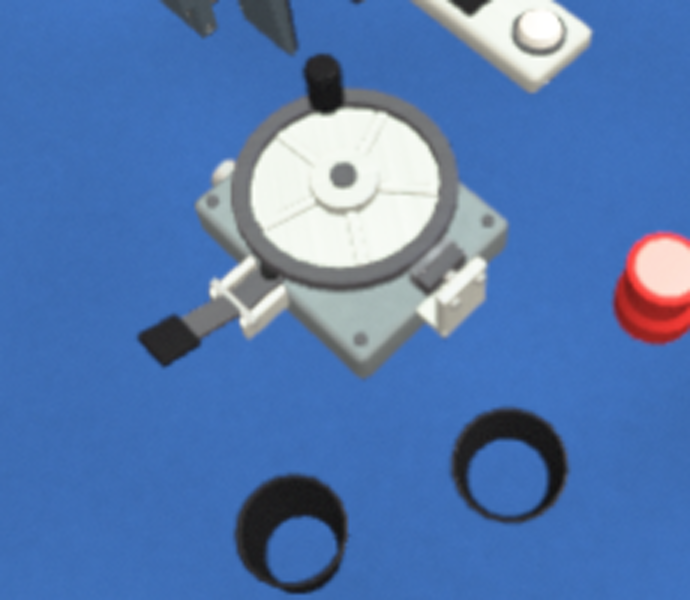

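The handle still stands at about (324,65) in the crop (the 149° side) and the lever is still open, with nothing disturbed. Now over to the plate, jaws shut.

>>> {"api": "drive_tool", "payload": {"series": [{"wx": 0,"wy": 0,"wz": 0,"tx": 0,"ty": -0.011,"tz": -0.033,"claw": -1},{"wx": 0,"wy": 0,"wz": 0,"tx": 0,"ty": -0.011,"tz": -0.033,"claw": -1},{"wx": 0,"wy": 0,"wz": 0,"tx": 0,"ty": -0.011,"tz": -0.033,"claw": -1},{"wx": 0,"wy": 0,"wz": 0,"tx": 0,"ty": -0.011,"tz": -0.033,"claw": -1},{"wx": 0,"wy": 0,"wz": 0,"tx": 0,"ty": -0.01,"tz": -0.03,"claw": -1},{"wx": 0,"wy": 0,"wz": 0,"tx": 0,"ty": 0,"tz": 0,"claw": -1},{"wx": 0,"wy": 0,"wz": 0,"tx": 0,"ty": 0,"tz": 0,"claw": -1}]}}

```text
clock: 10.0
position: [0.5945, -0.1909, 0.1524]
orientation: [-0.501, 0.502, -0.5, -0.497]
ft_force: [0.0, -0.1, -0.6]
opening: 0.008
```

>>> {"api": "drive_tool", "payload": {"series": [{"wx": 0,"wy": 0,"wz": 0,"tx": 0.025,"ty": -0.002,"tz": 0.004,"claw": -1},{"wx": 0,"wy": 0,"wz": 0,"tx": 0.025,"ty": -0.001,"tz": 0.001,"claw": -1},{"wx": 0,"wy": 0,"wz": 0,"tx": 0.006,"ty": 0,"tz": 0,"claw": -1},{"wx": 0,"wy": 0,"wz": 0,"tx": 0,"ty": 0,"tz": 0,"claw": -1},{"wx": 0,"wy": 0,"wz": 0,"tx": 0,"ty": 0,"tz": 0,"claw": -1}]}}

```text
clock: 10.42
position: [0.5955, -0.1836, 0.0911]
orientation: [-0.5, 0.501, -0.5, -0.499]
ft_force: [0.6, -0.1, -0.2]
opening: 0.005
```

>>> {"api": "drive_tool", "payload": {"series": [{"wx": 0,"wy": 0,"wz": 0,"tx": 0.004,"ty": -0.001,"tz": -0.001,"claw": -1},{"wx": 0,"wy": 0,"wz": 0,"tx": 0.004,"ty": -0.001,"tz": -0.001,"claw": -1},{"wx": 0,"wy": 0,"wz": 0,"tx": 0.003,"ty": 0,"tz": 0,"claw": -1},{"wx": 0,"wy": 0,"wz": 0,"tx": 0.002,"ty": 0,"tz": 0,"claw": -1}]}}

```text
clock: 10.75
position: [0.599, -0.1855, 0.0803]
orientation: [-0.5, 0.502, -0.5, -0.498]
ft_force: [0.5, -0.2, -0.1]
opening: 0.006
```

>>> {"api": "drive_tool", "payload": {"series": [{"wx": 0,"wy": 0,"wz": 0,"tx": 0.002,"ty": 0,"tz": 0,"claw": -1},{"wx": 0,"wy": 0,"wz": 0,"tx": 0.002,"ty": 0,"tz": 0,"claw": -1}]}}

```text
clock: 10.92
position: [0.5996, -0.1858, 0.0769]
orientation: [-0.501, 0.503, -0.499, -0.498]
ft_force: [-0.4, -1.7, 4.9]
opening: 0.006
```

>>> {"api": "drive_tool", "payload": {"series": [{"wx": 0,"wy": 0,"wz": 0,"tx": 0.002,"ty": 0,"tz": 0,"claw": -1},{"wx": 0,"wy": 0,"wz": 0,"tx": 0.002,"ty": 0,"tz": 0,"claw": -1}]}}

```text
clock: 11.08
position: [0.6001, -0.1863, 0.0734]
orientation: [-0.501, 0.503, -0.499, -0.497]
ft_force: [-1.2, -1.5, 4.5]
opening: 0.004
```

Contact as expected (~4.5 N). Continue down 2 mm per row, drawing x back a little.

>>> {"api": "drive_tool", "payload": {"series": [{"wx": 0,"wy": 0,"wz": 0,"tx": 0.002,"ty": 0.0005,"tz": 0,"claw": -1},{"wx": 0,"wy": 0,"wz": 0,"tx": 0.002,"ty": 0.0005,"tz": 0,"claw": -1},{"wx": 0,"wy": 0,"wz": 0,"tx": 0.002,"ty": 0.0005,"tz": 0,"claw": -1}]}}

```text
clock: 11.33
position: [0.5999, -0.1871, 0.0678]
orientation: [-0.501, 0.504, -0.499, -0.496]
ft_force: [0.1, -2.0, 5.4]
opening: 0.005
```

>>> {"api": "drive_tool", "payload": {"series": [{"wx": 0,"wy": 0,"wz": 0,"tx": 0.002,"ty": 0.0005,"tz": 0,"claw": -1},{"wx": 0,"wy": 0,"wz": 0,"tx": 0.002,"ty": 0.0005,"tz": 0,"claw": -1}]}}

```text
clock: 11.5
position: [0.5995, -0.1874, 0.0637]
orientation: [-0.501, 0.505, -0.499, -0.496]
ft_force: [0.7, -1.7, 4.8]
opening: 0.008
```

Tips at 0.056; go on more finely.

>>> {"api": "drive_tool", "payload": {"series": [{"wx": 0,"wy": 0,"wz": 0,"tx": 0.002,"ty": 0.0005,"tz": 0.0004,"claw": -1},{"wx": 0,"wy": 0,"wz": 0,"tx": 0.002,"ty": 0.0005,"tz": 0.0004,"claw": -1}]}}

```text
clock: 11.67
position: [0.599, -0.1869, 0.0595]
orientation: [-0.501, 0.505, -0.498, -0.495]
ft_force: [1.0, -4.7, 7.2]
opening: 0.003
```

>>> {"api": "drive_tool", "payload": {"series": [{"wx": 0,"wy": 0,"wz": 0,"tx": 0.0015,"ty": 0.0003,"tz": 0.0003,"claw": -1}]}}

```text
clock: 11.75
position: [0.599, -0.1869, 0.0581]
orientation: [-0.501, 0.505, -0.498, -0.495]
ft_force: [-0.4, -6.0, 10.4]
opening: 0.001
```

>>> {"api": "drive_tool", "payload": {"series": [{"wx": 0,"wy": 0,"wz": 0,"tx": 0.0015,"ty": 0.0003,"tz": 0.0003,"claw": -1}]}}

```text
clock: 11.83
position: [0.5991, -0.187, 0.0568]
orientation: [-0.501, 0.506, -0.498, -0.495]
ft_force: [-1.5, -5.1, 12.3]
opening: 0.007
```

>>> {"api": "drive_tool", "payload": {"series": [{"wx": 0,"wy": 0,"wz": 0,"tx": 0.0013,"ty": 0.0002,"tz": 0,"claw": -1}]}}

```text
clock: 11.92
position: [0.5991, -0.1871, 0.0558]
orientation: [-0.501, 0.506, -0.498, -0.494]
ft_force: [-1.4, -0.9, 13.5]
opening: 0.004
```

>>> {"api": "drive_tool", "payload": {"series": [{"wx": 0,"wy": 0,"wz": 0,"tx": 0.0007,"ty": 0.0002,"tz": 0,"claw": -1},{"wx": 0,"wy": 0,"wz": 0,"tx": 0.0005,"ty": 0.0002,"tz": 0,"claw": -1}]}}

```text
clock: 12.08
position: [0.5991, -0.1871, 0.0552]
orientation: [-0.502, 0.506, -0.498, -0.494]
ft_force: [-1.6, 0.5, 14.5]
opening: 0.01
```

>>> {"api": "drive_tool", "payload": {"series": [{"wx": 0,"wy": 0,"wz": 0,"tx": 0.0003,"ty": 0,"tz": 0,"claw": -1},{"wx": 0,"wy": 0,"wz": 0,"tx": 0.0003,"ty": 0,"tz": 0,"claw": -1},{"wx": 0,"wy": 0,"wz": 0,"tx": -0.003,"ty": 0,"tz": 0,"claw": -1},{"wx": 0,"wy": 0,"wz": 0,"tx": -0.01,"ty": 0,"tz": 0,"claw": -1},{"wx": 0,"wy": 0,"wz": 0,"tx": -0.04,"ty": 0,"tz": -0.01,"claw": -1},{"wx": 0,"wy": 0,"wz": 0,"tx": -0.04,"ty": 0,"tz": -0.03,"claw": -1},{"wx": 0,"wy": 0,"wz": 0,"tx": -0.03,"ty": 0.03,"tz": -0.03,"claw": -1},{"wx": 0,"wy": 0,"wz": 0,"tx": 0,"ty": 0.03,"tz": 0,"claw": -1}]}}

```text
clock: 12.75
position: [0.5427, -0.2479, 0.1721]
orientation: [-0.499, 0.504, -0.498, -0.498]
ft_force: [0.2, 0.2, -0.4]
opening: 0.006
```

```bash
python3 - <<'E'
from h import *
import pickle
I=[]
for n in("scene","side"):
    im=bot.get_image(n); pickle.dump(im,open(n+"2.pkl","wb"))
    x=170 if n=="scene" else 240
    I.append(cv2.resize(im["color"][160:360,x:x+200,::-1],None,fx=2,fy=2,interpolation=cv2.INTER_CUBIC))
cv2.imwrite("pics/end.png",np.hstack(I))
E
```

```text
(no output)
```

View pics/end.png

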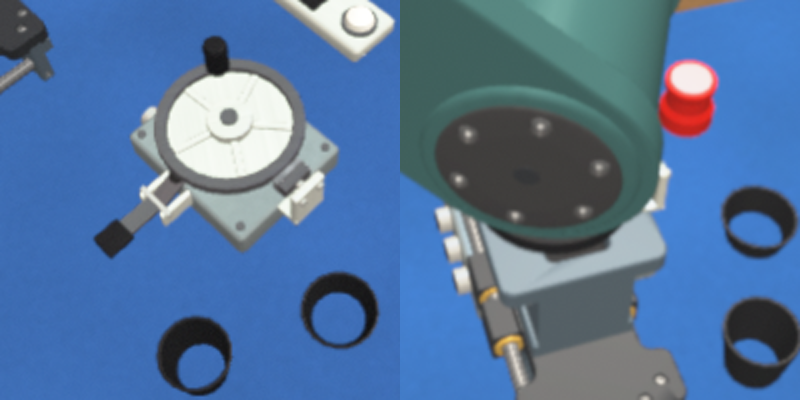

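The lever is visibly down (plate at about (226.5,279.5) in full pixels), the handle top is at (277.5,181.5) and the gripper is clear. A numeric check follows.

```bash
python3 - <<'E'
from h import *
import pickle
for k,p in((1,(170+324/3,160+65/3)),(2,(277.5,181.5))):
    A=pickle.load(open(f"scene{k}.pkl","rb")); q=onz(A,*p,.112)[:2]-[.5955,-.053]; print("handle",np.hypot(*q),np.degrees(np.arctan2(q[1],q[0])))
A=pickle.load(open("scene2.pkl","rb"))
for z in(.044,.047,.05,.055): print(z,onz(A,226.5,279.5,z))
P=lambda im,z,y:proj(im,(.5967,y,z))
print("expected px at z .047/.050/.066:",P(A,.047,-.1858),P(A,.050,-.1858),P(A,.066,-.183))
E
```

```text
handle 0.05255465200396173 145.97740118225863
handle 0.05308391811812622 146.82068968323102
0.044 [ 0.59671654 -0.18752669  0.044     ]
0.047 [ 0.59813326 -0.18783658  0.047     ]
0.05 [ 0.59954998 -0.18814648  0.05      ]
0.055 [ 0.60191118 -0.18866296  0.055     ]
expected px at z .047/.050/.066: (np.float64(226.93045917667126), np.float64(278.0922459408289)) (np.float64(226.5435076787344), np.float64(277.3843443862756)) (np.float64(225.79964660319519), np.float64(272.35021997109254))
```

```bash
python3 -c "
from plant import bot
print(bot.job_done()); print(bot.state()['clock'])"
```

```text
the job is handed in; nothing more can be done
None
the job is handed in; nothing more can be done
```

The wheel is locked at the rub and the job is handed in, at about 13 s of the 72 s allowed; no verdict was reported.

- **Finding the rub:** I turned the wheel by its handle from about −9° to 168°, with 0° along the robot's x axis (the shoe is at about +0.7°). I did not go further round, because the hard drag turned up inside that range. Drag was about 0.7 N until the handle passed about 127°. It then peaked at about 9 N going one way and 10.5 N the other. Both directions put the peak at 148–149°.
- **Setting it there:** I let the wheel rest at about 149° by the arm's reading and released the handle.
- **Locking:** I pressed the lever down gently to 14.5 N, against the 25 N limit, with the fingertips about 47 mm above the counter, then withdrew.

**Last checks:**
- **Lever:** its plate shows in the scene picture at about 46 mm, so it stayed down when I let go.
- **Robot:** it is clear, with about 0 N on the wrist.
- **Other items:** the hoods, loupe and meter look unmoved where the pictures show them; I did not measure them.
- **Disagreement:** the pictures put the handle at 146–147°, 2–3° from the arm's reading. That is about the camera's calibration error and well inside the 11° allowed.
- **Not checked:** I could not measure the pad force or the shoe force directly. The side camera was blocked by the arm at the end.

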